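# Tighten the stiff clamp bolt with the long arm of the hex key

## Robot

A 7-joint arm with a two-finger parallel gripper is mounted at the origin on a cart in front of the work surface, level with it; the furniture and walls round the work are solid. World frame = base frame: x ahead of the robot, y to its left, z up, the work surface at z = 0. Lengths are in m, angles in rad, forces in N, time in s.
With the tool pointing down it reaches from about 0.4 to 0.85 m from the base axis. Payload 4.5 kg.
Tool frame: the origin (TCP) lies at the very end of the fingers, on their centre line; the grasp point (between the pads) lies ctrl.hold_point_z behind it (ctrl.hold_point_z is the distance from the TCP to the grasp point, in m); z points along the fingers, y is the line along which they close (so a half turn about z gives the same grasp; the last joint's range is limited). The gripper opens to 88 mm and grips with 3 to 60 N. Pads are 18 mm wide; open, the fingers measure 123 mm over their backs; the gripper's body (75 mm by 187 mm) begins 45 mm behind the grasp point.
Start: joints at [-1.211, 0.689, -0.195, 1.565, 0.157, 0.902, -0.215], TCP at [0.2, 0.592, 0.239] pointing down, gripper open.
Joint ranges: [-3.01, 3.01], [-0.46, 2.08], [-1.47, 1.51], [0.13, 2.56], [-1, 4.14], [0.04, 2.09], [-2.66, 2.66]. Speed limits (rad/s): [2.57, 2.57, 3.14, 3.14, 3.14, 3.14, 3.14].

## Interface

Orientations are given as a unit quaternion [w, x, y, z].
In Python, from plant import ctrl, effector, observe, vision gives the robot as it stands. Calls block until the motion is done:
- ctrl.move_to(position, orientation): joint-space move of the TCP to a pose.
- ctrl.move_linear(position, rot=None, vel=0.15): straight line of the TCP; rot=None keeps the orientation; vel is the mean speed in m/s.
- ctrl.move_joints(angles): joint-space move.
- effector.set_gripper(opening): finger opening in m; the grip force is fixed at half the most; returns when the fingers have stopped.
- ctrl.pause(seconds).
- ctrl.solve_ik(position, orientation): joint angles nearest the present ones, or None.
- observe(): the state.
- vision.camera(name): name is "scene" or "top" or "wrist"; returns a dict with "pixels" (480x640x3 uint8, red, green, blue), "intrinsics" (3x3 intrinsics, pixels), "R" (3x3) and "t" (3): a world point X has camera coordinates R X + t. Camera axes: x right, y down, z forward; pixel columns grow to the right and rows downward; lengths in m; the calibration is good to about 2 mm. A picture is of the moment at which its call begins. There is no depth.
A pose or a line that the arm cannot do raises ctrl.MotionError and nothing moves.
- ctrl.job_done(): hands the job in; it is judged then, once.
The state is a dict: "t": time; "joint_pos": joint angles; "qd": joint speeds; "joint_torque": joint torques, N m; "tcp_pos": TCP position; "eef_rot": TCP orientation; "wrist_force": force on the tool from outside, world axes, zero at the start; "wrist_torque": the same for the moment, N m; "gripper_width": finger opening in m; "grip_force": force on a finger pad.
Only numpy, scipy, OpenCV 4.12 (cv2) and the standard library are available. Lean on these libraries where they do the work, as an engineer would, in place of code of your own. Each camera call takes 0.05 s, during which the arm holds its last target. There are 200 camera calls.

## Task

Tighten the clamp's stiff socket bolt with the big hex key lying on the table. The key's short arm has to go into the bolt, so first hang the key in the two-fork stand with its short arm pointing straight down and let go of it; then take it from above, seat the short arm fully home in the bolt's socket, and use the long arm as a lever to turn the bolt clockwise (seen from above) until it stops firmly. Leave the key standing fully home in the tight bolt, let go of it, and do not disturb the other things on the table.

Things in the scene. Friction and masses are not known exactly. Their poses are not given: they have to be found in the camera images.
- hex_key: Steel L-shaped hex key, 0.4 kg, lying flat on the table at the start (z up, its axis 12 mm above the table). Origin: where the axes of its two arms cross at the bend. x runs along the long arm (190 mm to its end), -y along the short arm (70 mm to its end), z is normal to the L. Centre of mass about 66 mm along x, 9 mm along -y. Hexagonal bar, 19 mm across flats, 22 mm across corners.
- key_grip (a point): Centre of the key's red grip sleeve, on the long arm's axis 75 mm from the bend; axes as hex_key. The sleeve is square, 24 x 24 mm, and covers the long arm from 42 to 108 mm from the bend. The bare long arm beyond it has its flats facing along +-y.
- key_tip (a point): Centre of the end face of the key's short arm; axes as hex_key. Two of the short arm's six flats face along +-x. The last 2 mm are 16 mm across flats.
- key_stand: Blue key stand, fixed. Origin: centre of its underside, x from fork to fork, z up. Foot plate 150 x 84 x 10 mm; two upright forks, centres at x = -50 and +50 mm, each 8 mm thick (92 mm free between them). Each fork's slot has a flat bottom, is 44 mm wide along y and flares open above; its tips stand about 30 mm above the slot's bottom.
- stand_seat (a point): Point midway between the stand's forks, at the height of the slot bottoms, 88.5 mm above the table; axes as the stand. The long arm lies across both forks, sleeve centre over this point, bend and short arm beyond one fork. Let go with the short arm level or dipping, the key rolls until the short arm hangs straight down, up to 12 mm along y to that side, its axis then 98 mm above the table.
- clamp: Clamp, fixed: aluminium base 120 x 120 mm, plywood plate and grey strap, 28 mm high in all, with the bolt upright in its middle. Origin: centre of its underside, under the bolt's axis. The bolt's head is a dark steel cylinder, 45 mm across, 28 mm high, with a hexagon socket in its top.
- bolt_socket (a point): Centre of socket mouth, 56 mm above the table, axes turning with the bolt, z up. Socket 20.2 mm across flats, 24 mm deep, chamfered 3 mm wide and 5 mm deep; its flats face along x and every 60 degrees from it (yellow mark on the rim at +x). The seated key's long arm points along x or any multiple of 60 degrees from it, its axis 46 mm above the mouth. Let go, its long arm sags up to 8 degrees.
- bolt (a joint): Angle of the clamp bolt in rad, growing clockwise seen from above. It starts between 0 and 0.5 and meets a firm stop at 1.2 (tight). It is stiff: about 0.8 N m to turn, i.e. 5 to 7 N at 150 mm from the bolt's axis; it stays where it is left. The key has about 7 degrees of play either way in the socket, and can slip round in it if it is not fully home or is forced hard past the stop.
- sanding_block: Bystander, not to be disturbed: wooden sanding block, 110 x 65 x 32 mm, lying near the robot. Origin: centre of its underside.
- tape_measure: Bystander, not to be disturbed: yellow tape measure, 68 x 85 x 34 mm. Origin: centre of its underside.
- masking_tape: Bystander, not to be disturbed: roll of masking tape lying flat, 105 mm across, 24 mm high. Origin: centre of its underside.
- screw_jar: Bystander, not to be disturbed: clear jar with a red lid, 64 mm across, 82 mm high. Origin: centre of its underside.
- spring_clamp: Bystander, not to be disturbed: black spring clamp with orange jaw pads lying flat, 66 x 122 x 22 mm. Origin: centre of its underside.

How it is judged:
By the outcome, as a careful person would: the job done as asked, in the order asked, and still so for the second after the job is handed in, with the robot touching nothing.
It also fails if it takes over 69 s, if anything falls off the work surface, if the arm or the gripper's body presses on something with over 40 N, if the wrist force passes 120 N, or if a joint passes its speed limit or range.

## Working session

There is one attempt and no reset: what is moved stays moved. The work goes in short steps, each a Python script; the robot and the scene stay as the last script left them, time stands still between calls to the robot, and variables do not carry over. Pictures are saved under pics/ and viewed, at most 10 in all, crops included, and the job is handed in when it is done.

```bash
ls; mkdir -p pics; python3 - <<'E'
from plant import ctrl, effector, observe, vision
import cv2
for n in ("scene","top"):
    c=vision.camera(n); cv2.imwrite(f"pics/{n}0.png",c["pixels"][:,:,::-1])
    print(n,c["intrinsics"].round(1).tolist(),c["R"].round(3).tolist(),c["t"].round(3).tolist())
print(observe(), ctrl.hold_point_z)
E
```

```text
pics
scene [[524.4, 0.0, 319.5], [0.0, 524.4, 237.6], [0.0, 0.0, 1.0]] [[0.607, -0.795, -0.003], [-0.588, -0.447, -0.674], [0.534, 0.411, -0.739]] [-0.343, 0.35, 0.795]
top [[562.6, 0.0, 317.2], [0.0, 562.6, 245.8], [0.0, 0.0, 1.0]] [[0.001, -1.0, 0.008], [-0.993, -0.002, -0.12], [0.12, -0.008, -0.993]] [-0.046, 0.507, 1.034]
{'t': 0.1, 'joint_pos': array([-1.21120804,  0.68986486, -0.1944994 ,  1.56622828,  0.15730625,
        0.90250398, -0.21510033]), 'qd': array([ 0.00187746, -0.00180103, -0.00060653, -0.00241064,  0.00040638,
       -0.00088467,  0.00034901]), 'joint_torque': array([-3.81449019e-03, -5.28499925e+01, -1.27098933e+00, -1.53837508e+01,
       -5.23366977e-02,  2.02770680e-03,  5.64228617e-05]), 'tcp_pos': array([0.19990939, 0.59157505, 0.23801484]), 'eef_rot': array([-6.15002753e-05,  1.62143848e-01,  9.86766802e-01, -8.05036890e-04]), 'wrist_force': array([0.92979868, 0.51760299, 0.1946917 ]), 'wrist_torque': array([ 0.02707756, -0.01350067,  0.04264182]), 'grip_force': 0.0, 'gripper_width': 0.08797974249817747} 0.0187
```

View pics/top0.png

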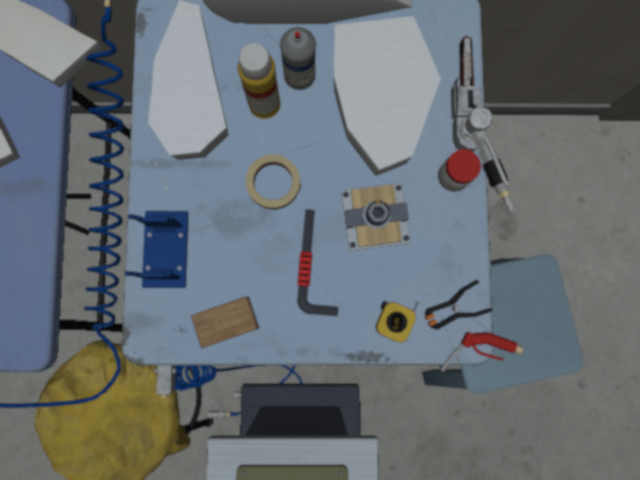

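View pics/scene0.png

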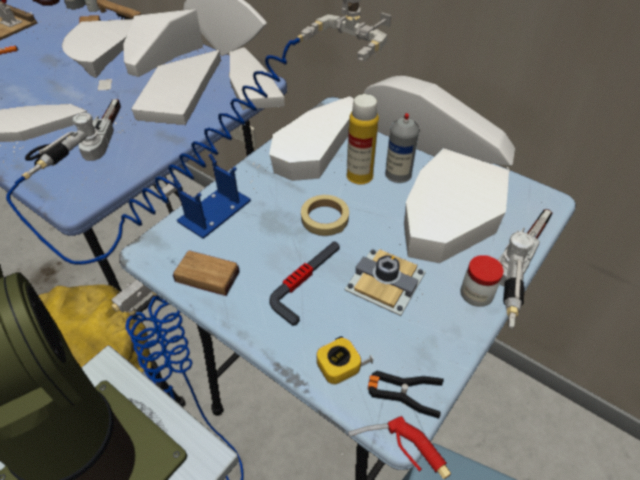

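The top view shows the key with its bend at about (303,303), tip (337,311), long end (310,210) and sleeve around (305,268). The stand is at (165,248) with its forks along world x, and the bolt is at (377,213). The scene view shows the same layout, with the white panels, bottles and jar behind and beside the clamp.

```bash
cat > h.py <<'E'
import numpy as np, cv2
from scipy.spatial.transform import Rotation as Rn
from plant import ctrl, effector, observe, vision
def ray(c,px,z):
    R,t=c["R"],c["t"]; C=-R.T@t
    d=R.T@np.linalg.inv(c["intrinsics"])@np.array([px[0],px[1],1.0])
    return C+d*(z-C[2])/d[2]
def tri(cams,pxs):
    A=np.zeros((3,3));b=np.zeros(3)
    for c,p in zip(cams,pxs):
        C=-c["R"].T@c["t"]; d=c["R"].T@np.linalg.inv(c["intrinsics"])@np.array([p[0],p[1],1.0]); d/=np.linalg.norm(d)
        P=np.eye(3)-np.outer(d,d); A+=P; b+=P@C
    return np.linalg.solve(A,b)
def hsv(c): return cv2.cvtColor(c["pixels"],cv2.COLOR_RGB2HSV)
def quat(yaw,tilt=0.):
    "tool down, tool y axis at world angle yaw+90deg (closing across a bar at yaw); tilt about the bar axis"
    y=np.array([-np.sin(yaw),np.cos(yaw),0]); z=np.array([0,0,-1.]); x=np.cross(y,z)
    r=Rn.from_matrix(np.c_[x,y,z])
    r=Rn.from_rotvec(tilt*np.array([np.cos(yaw),np.sin(yaw),0]))*r
    q=r.as_quat(); return q[[3,0,1,2]]
E
python3 - <<'E'
from h import *
c=vision.camera("top"); H=hsv(c); m=np.zeros(H.shape[:2],bool)
def box(mask,x0,x1,y0,y1):
    o=np.zeros(mask.shape,np.uint8); o[y0:y1,x0:x1]=mask[y0:y1,x0:x1]; return o
red=box((cv2.inRange(H,(0,120,80),(8,255,255))|cv2.inRange(H,(172,120,80),(180,255,255)))>0,270,345,200,320)
dark=box((H[...,2]<95),270,345,200,325)
blue=box(cv2.inRange(H,(100,150,40),(125,255,255))>0,128,195,205,295)
for n,mk,z in(("red",red,.018),("key",dark|red,.012),("stand",blue,.01)):
    ys,xs=np.nonzero(mk); r=cv2.minAreaRect(np.c_[xs,ys].astype(np.float32))
    print(n,len(xs),(xs.mean(),ys.mean()),r,ray(c,(xs.mean(),ys.mean()),z).round(4), [ray(c,p,z)[:2].round(3).tolist() for p in cv2.boxPoints(r)])
# long arm line fit from dark pixels above the sleeve and short arm
ys,xs=np.nonzero(dark); 
for n,s in(("long",ys<248),("short",xs>316)):
    P=np.array([ray(c,p,.014)[:2] for p in np.c_[xs[s],ys[s]]]); u=np.linalg.svd(P-P.mean(0))[2][0]; print(n,P.mean(0).round(4),u.round(3),np.degrees(np.arctan2(u[1],u[0])).round(1), ((P-P.mean(0))@u).min().round(3),((P-P.mean(0))@u).max().round(3))
for p,z in(((165,220),.118),((377,212),.056),((166,248),.01)): print(p,ray(c,p,z).round(3))
crop=c["pixels"][190:330,120:420,::-1]; crop=cv2.resize(crop[:, :],None,fx=2.6,fy=2.6,interpolation=cv2.INTER_CUBIC); cv2.imwrite("pics/top_crop.png",crop)
E
```

```text
red 368 (np.float64(304.4076086956522), np.float64(268.5869565217391)) ((304.4172668457031, 268.4931335449219), (10.878957748413086, 34.796058654785156), 4.763641834259033) [ 0.4645 -0.0216  0.018 ] [[0.433, -0.009], [0.499, -0.014], [0.497, -0.035], [0.431, -0.029]]
key 1258 (np.float64(308.27503974562796), np.float64(270.0516693163752)) ((306.127197265625, 259.650390625), (122.43998718261719, 40.439998626708984), 73.73979187011719) [ 0.4622 -0.0289  0.012 ] [[0.586, 0.046], [0.608, -0.029], [0.381, -0.094], [0.36, -0.021]]
stand 3002 (np.float64(163.9713524317122), np.float64(249.03264490339774)) ((157.1075439453125, 248.87033081054688), (57.359596252441406, 74.70780944824219), 1.005086064338684) [0.5024 0.2487 0.01  ] [[0.432, 0.315], [0.576, 0.319], [0.575, 0.208], [0.43, 0.206]]
long [ 0.5456 -0.0237] [-0.938 -0.346] -159.7 -0.058 0.04
short [ 0.3861 -0.0643] [-0.094 -0.996] -95.4 -0.019 0.02
(165, 220) [0.541 0.22  0.118]
(377, 212) [ 0.567 -0.157  0.056]
(166, 248) [0.504 0.245 0.01 ]
```

View pics/top_crop.png

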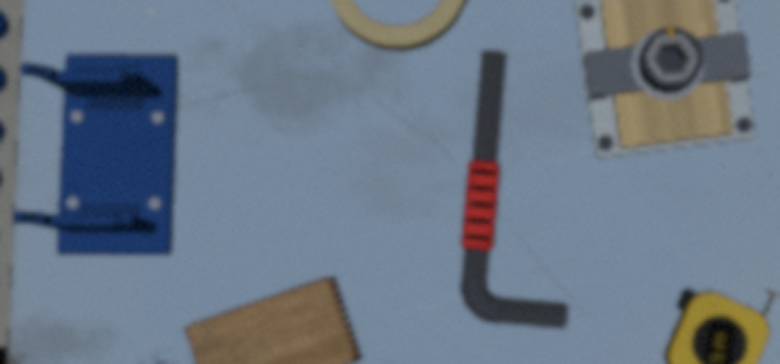

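The crop shows the foot plate corners at about (66,54), (177,55), (171,252) and (60,252). The bolt centre is at (668,58), with its yellow mark just above at (671,32), so the mark lies near world +x. The key yaw is about -5°.

```bash
python3 - <<'E'
from h import *
c=vision.camera("top")
P=[ray(c,(x/2.6+120,y/2.6+190),.01)[:2] for x,y in((66,54),(177,55),(171,252),(60,252))]
P=np.array(P);print(P.round(4).tolist(),P.mean(0).round(4),"sides",np.linalg.norm(P[0]-P[3]).round(4),np.linalg.norm(P[0]-P[1]).round(4),"yaw",np.degrees(np.arctan2(*((P[0]+P[1]-P[2]-P[3])[::-1]))).round(2))
def show(n,p,yaws):
    for d in yaws:
        for f in(0,180):
            q=ctrl.solve_ik(p,quat(np.radians(d+f)))
            print(n,d,f,None if q is None else np.round(q,2).tolist())
show("key",[.464,-.022,.003],[-5])
show("stand",[.503,.235,.085],[-2])
for d in(-65,-125,175,115,55):
    a=np.radians(d); show("bolt",[.567+.075*np.cos(a),-.157+.075*np.sin(a),.083],[d])
E
```

```text
[[0.577, 0.2871], [0.5764, 0.2045], [0.4297, 0.2047], [0.4296, 0.286]] [0.5032 0.2456] sides 0.1474 0.0826 yaw 0.16
key -5 0 [0.04, 0.95, -0.15, 2.18, 1.41, 0.13, 0.03]
key -5 180 None
stand -2 0 [-0.37, 0.84, -0.25, 1.89, 0.43, 0.46, 0.61]
stand -2 180 [-0.71, 0.86, 0.34, 1.91, -0.59, 0.46, -1.55]
bolt -65 0 [0.45, 0.92, -0.3, 1.63, 0.39, 0.66, 0.38]
bolt -65 180 [-0.04, 1.02, 0.65, 1.66, -0.84, 0.77, -1.69]
bolt -125 0 [0.33, 0.84, -0.03, 1.86, 0.06, 0.44, -0.35]
bolt -125 180 [0.74, 0.95, -0.76, 1.84, 0.95, 0.76, 1.97]
bolt 175 0 [0.11, 0.82, 0.17, 2.03, -0.39, 0.33, -1.07]
bolt 175 180 [0.52, 0.85, -0.52, 2.01, 0.85, 0.52, 0.86]
bolt 115 0 [-0.17, 0.88, 0.44, 1.95, -0.78, 0.48, -1.87]
bolt 115 180 [0.2, 0.83, -0.19, 1.93, 0.36, 0.41, 0.17]
bolt 55 0 [0.49, 1.0, -0.77, 1.69, 0.89, 0.85, 1.84]
bolt 55 180 [0.04, 0.89, 0.07, 1.71, -0.11, 0.55, -0.43]
```

```bash
python3 - <<'E'
from h import *
ctrl.move_to([.50,-.157,.25],quat(0))
ctrl.pause(.3)
c=vision.camera("wrist"); cv2.imwrite("pics/wrist1.png",c["pixels"][:,:,::-1])
import pickle; pickle.dump(c,open("w1.pkl","wb"))
print(observe()["t"],c["intrinsics"].round(1).tolist(),(-c["R"].T@c["t"]).round(3),c["R"].round(2).tolist())
p=c["R"]@[.567,-.157,.056]+c["t"]; p=c["intrinsics"]@p; print(p[:2]/p[2])
E
```

```text
3.3917 [[386.7, 0.0, 319.8], [0.0, 386.7, 240.4], [0.0, 0.0, 1.0]] [ 0.426 -0.157  0.396] [[-0.0, 1.0, 0.0], [0.96, 0.0, 0.29], [0.29, 0.0, -0.96]]
[319.23077549 279.3909485 ]
```

View pics/wrist1.png

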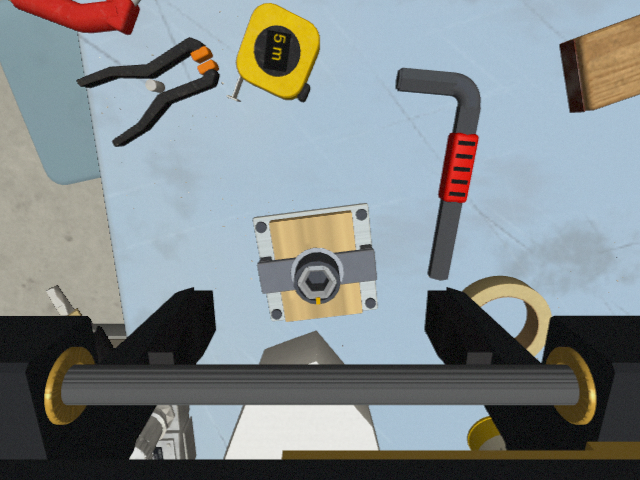

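The wrist view shows the bolt head at about (318,281) with its yellow mark at (318,301). It also shows the key's sleeve at (458,167) with the bend at (465,85).

```bash
python3 - <<'E'
from h import *; import pickle
c=pickle.load(open("w1.pkl","rb")); H=hsv(c)
# sleeve
m=(cv2.inRange(H,(0,120,80),(8,255,255))|cv2.inRange(H,(172,120,80),(180,255,255))); m[:,:400]=0; m[:,520:]=0; m[260:]=0
r=cv2.minAreaRect(cv2.findNonZero(m)); B=np.array([ray(c,p,.018)[:2] for p in cv2.boxPoints(r)]); print("sleeve",B.mean(0).round(4),B.round(3).tolist())
# socket / mark
g=cv2.cvtColor(c["pixels"],cv2.COLOR_RGB2GRAY)
y=cv2.inRange(H,(18,150,100),(35,255,255)); y[:290]=0;y[310:]=0;y[:,:300]=0;y[:,340:]=0
pm=cv2.findNonZero(y).reshape(-1,2).mean(0); print("mark",pm,ray(c,pm,.056).round(4))
d=(g<75).astype(np.uint8); 
cr=cv2.resize(c["pixels"][245:315,280:356,::-1],None,fx=8,fy=8,interpolation=cv2.INTER_CUBIC); cv2.imwrite("pics/bolt_crop.png",cr)
E
```

```text
sleeve [ 0.4667 -0.0233] [[0.498, -0.04], [0.431, -0.035], [0.435, -0.007], [0.503, -0.011]]
mark [317.79411765 300.55882353] [ 0.5889 -0.1584  0.056 ]
```

View pics/bolt_crop.png

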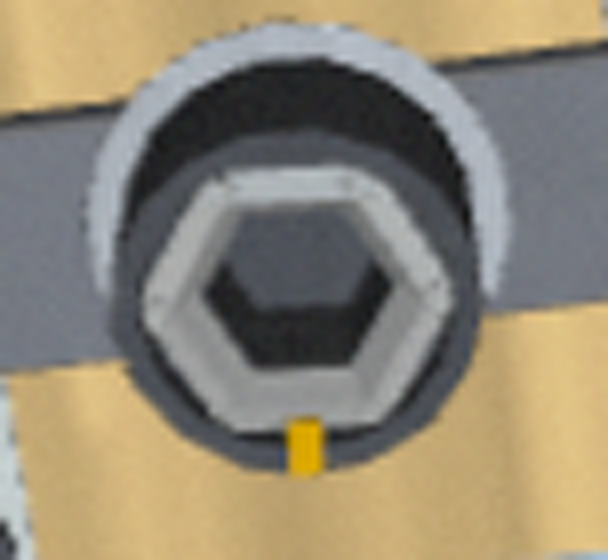

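The crop shows the hexagonal mouth with corners at about (143,302) and (455,297), flats square to +x within about 2°, and the head centre at about (298,300). Now pick up the key.

```bash
python3 - <<'E'
from h import *; import pickle
c=pickle.load(open("w1.pkl","rb"))
print("bolt",ray(c,(316.8,282.1),.056).round(4), "head r",[ray(c,p,.056)[:2].round(4).tolist() for p in((280+112.5/8-.5,282.1),(280+483.5/8-.5,282.1))])
k=[.466,-.0228]; a=np.radians(-4.5)
ctrl.move_to([*k,.09],quat(a)); ctrl.move_linear([*k,.004],vel=.12)
effector.set_gripper(.0); ctrl.pause(.2); s=observe(); print(s["t"],s["gripper_width"],s["grip_force"],s["wrist_force"].round(1),s["tcp_pos"].round(4))
ctrl.move_linear([*k,.16],vel=.2)
s=observe(); print(s["t"],s["gripper_width"],s["wrist_force"].round(1))
c=vision.camera("wrist"); cv2.imwrite("pics/wrist2.png",c["pixels"][:,:,::-1])
E
```

```text
bolt [ 0.5698 -0.1593  0.056 ] head r [[0.5698, -0.1813], [0.5697, -0.1374]]Traceback (most recent call last):
  File "<stdin>", line 5, in <module>
plant.MotionError: the arm cannot follow that straight line within its joint ranges
```

```bash
python3 - <<'E'
from h import *
print(observe()["joint_pos"].round(2))
k=[.466,-.0228]
for f in(-4.5,175.5):
  for z in(.09,.05,.02,.004):
    q=ctrl.solve_ik([*k,z],quat(np.radians(f))); print(f,z,None if q is None else q.round(2).tolist())
E
```

```text
[ 0.04  0.76 -0.14  2.15  0.4   0.24  1.04]
-4.5 0.09 [0.04, 0.77, -0.14, 2.16, 0.4, 0.24, 1.03]
-4.5 0.05 [-0.0, 0.85, -0.08, 2.17, 0.43, 0.14, 1.01]
-4.5 0.02 [-0.03, 0.91, -0.03, 2.17, 0.45, 0.06, 0.99]
-4.5 0.004 [0.07, 0.95, -0.19, 2.17, 1.37, 0.16, 0.08]
175.5 0.09 [0.04, 0.77, -0.14, 2.16, 0.4, 0.24, 1.03]
175.5 0.05 [-0.06, 0.85, 0.02, 2.17, -0.11, 0.12, -1.59]
175.5 0.02 [-0.06, 0.92, 0.02, 2.18, -0.26, 0.05, -1.44]
175.5 0.004 None
```

```bash
python3 - <<'E'
from h import *
k=[.466,-.0228]; Q=quat(np.radians(-4.5))
ctrl.move_joints([.10,.74,-.22,2.13,1.2,.36,.25])
print(observe()["tcp_pos"].round(3))
for z in(.09,.06,.03,.004):
    q=ctrl.solve_ik([*k,z],Q); print(z,None if q is None else q.round(2).tolist())
try:
    ctrl.move_to([*k,.09],Q); ctrl.move_linear([*k,.004],vel=.1)
except ctrl.MotionError as e: print(e)
s=observe(); print(s["t"],s["tcp_pos"].round(4),s["joint_pos"].round(2),s["wrist_force"].round(1))
E
```

```text
[ 0.521 -0.087  0.115]
0.09 [0.21, 0.79, -0.42, 2.15, 0.89, 0.39, 0.55]
0.06 [0.18, 0.85, -0.37, 2.16, 1.02, 0.32, 0.42]
0.03 [0.13, 0.9, -0.29, 2.17, 1.18, 0.24, 0.27]
0.004 [0.06, 0.95, -0.18, 2.17, 1.36, 0.15, 0.09]
6.4667 [ 0.4663 -0.0228  0.0043] [-0.01  0.95 -0.07  2.17  1.18  0.06  0.26] [ 0.2 -0.9  0.8]
```

```bash
python3 - <<'E'
from h import *
k=[.466,-.0228]
effector.set_gripper(.0); ctrl.pause(.2); s=observe(); print(s["t"],s["gripper_width"],s["grip_force"],s["wrist_force"].round(1),s["tcp_pos"].round(4))
ctrl.move_linear([*k,.16],vel=.2)
s=observe(); print(s["t"],s["gripper_width"],s["wrist_force"].round(1),s["joint_pos"].round(2))
c=vision.camera("wrist"); cv2.imwrite("pics/wrist2.png",c["pixels"][:,:,::-1])
E
```

```text
7.65 0.02360464486598629 29.988129730336368 [ 0.3  0.9 -0.2] [ 0.466  -0.0224  0.004 ]
8.7083 0.02364546071750492 [-0.   0.9 -3.4] [ 0.34  0.69 -0.63  2.1   0.74  0.59  0.68]
```

View pics/wrist2.png

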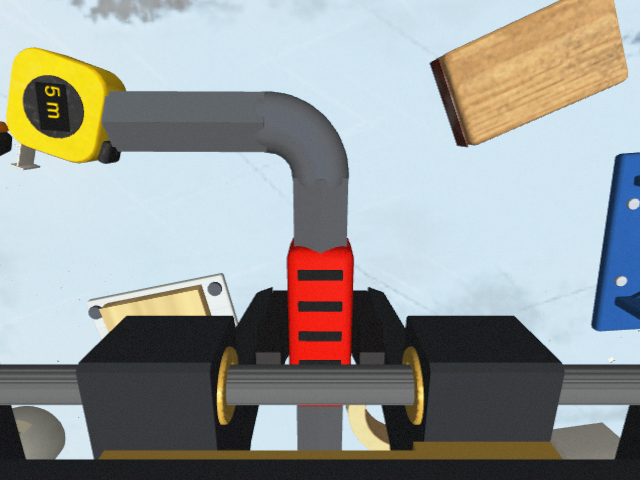

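The key is held squarely at the sleeve. Its short arm runs left along row 120 and the sleeve end is at (320,245).

```bash
python3 - <<'E'
from h import *
c=vision.camera("wrist"); e=ray(c,(321,243),.178); t0=observe()["tcp_pos"]; dx=np.linalg.norm(e[:2]-t0[:2]); print("sleeve end from grip",dx.round(4))
off=.033-dx   # >0: sleeve centre is further along the long arm than the grip
if abs(off)>.012: off=0
t=.2; Q=quat(0.,t); z=np.array([0,np.sin(t),-np.cos(t)])
P=lambda h: np.array([.503-off,.2456,h])+.008*z
ctrl.move_to(P(.19),Q); ctrl.move_linear(P(.103),vel=.12)
s=observe(); print(off,s["t"],s["tcp_pos"].round(4),s["wrist_force"].round(1),s["joint_pos"].round(2))
for n in("top","scene"):
    c=vision.camera(n); cv2.imwrite(f"pics/{n}3.png",c["pixels"][:,:,::-1])
a=cv2.imread("pics/top3.png")[190:330,100:260]; b=cv2.imread("pics/scene3.png")[120:300,120:330]
f=lambda i:cv2.resize(i,(400,int(400*i.shape[0]/i.shape[1])),interpolation=cv2.INTER_CUBIC)[:343]
a,b=f(a),f(b); o=np.zeros((350,800,3),np.uint8); o[:a.shape[0],:400]=a;o[:b.shape[0],400:]=b; cv2.imwrite("pics/s3.png",o)
E
```

```text
sleeve end from grip 0.0348
-0.0017500464036662791 10.7333 [0.5052 0.2474 0.0957] [ 0.4 -0.6 -4.7] [-0.07  0.87 -0.61  1.94  0.72  0.43  0.43]
```

View pics/s3.png

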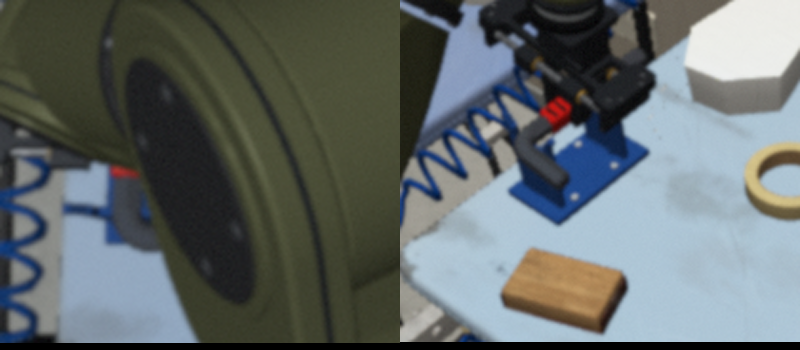

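The scene crop shows the key across the forks with its bend just beyond the near fork at (530,140). Release it.

```bash
python3 - <<'E'
from h import *
import pickle
z=np.array([0,np.sin(.2),-np.cos(.2)]); p=observe()["tcp_pos"]
effector.set_gripper(.088); ctrl.pause(.6)
ctrl.move_linear(p-.13*z,vel=.2); 
ctrl.move_to([.48,.235,.26],quat(0.)); ctrl.pause(.4)
s=observe(); print(s["t"],s["wrist_force"].round(1),s["joint_pos"].round(2))
c=vision.camera("wrist"); pickle.dump(c,open("w4.pkl","wb")); cv2.imwrite("pics/wrist4.png",c["pixels"][:,:,::-1])
c=vision.camera("scene"); cv2.imwrite("pics/scene4.png",c["pixels"][:,:,::-1])
H=hsv(pickle.load(open("w4.pkl","rb"))); c=pickle.load(open("w4.pkl","rb"))
m=(cv2.inRange(H,(0,120,80),(8,255,255))|cv2.inRange(H,(172,120,80),(180,255,255)))
n,l,st,ce=cv2.connectedComponentsWithStats(m)
print(st[1:][st[1:,4]>100].tolist())
E
```

```text
14.0 [-0.   0.4 -0.5] [-0.08  0.63 -0.76  1.8   0.53  0.93  0.49]
[[307, 211, 34, 80, 2352]]
```

View pics/wrist4.png

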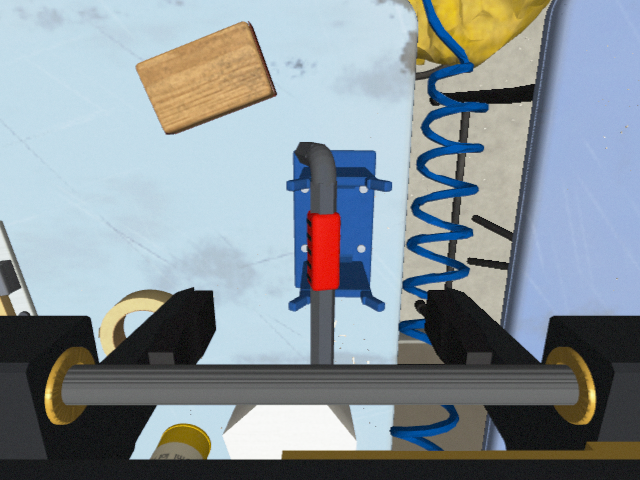

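The wrist view shows the key on both forks, sleeve at (324,250). The short arm near (305,152) may not be quite vertical, so I'll check from the side.

```bash
python3 - <<'E'
from h import *
import pickle
ctrl.pause(.1)
w=vision.camera("wrist"); s=vision.camera("scene"); pickle.dump((w,s),open("w5.pkl","wb"))
d=np.abs(w["pixels"].astype(int)-cv2.cvtColor(cv2.imread("pics/wrist4.png"),cv2.COLOR_BGR2RGB)).sum(2); print("moved px",(d>120).sum())
a=cv2.resize(w["pixels"][120:320,260:420,::-1],(400,500),interpolation=cv2.INTER_CUBIC)
b=cv2.resize(s["pixels"][140:265,160:260,::-1],(400,500),interpolation=cv2.INTER_CUBIC)
cv2.imwrite("pics/s5.png",np.hstack([a,b]))
E
```

```text
moved px 4638
```

View pics/s5.png

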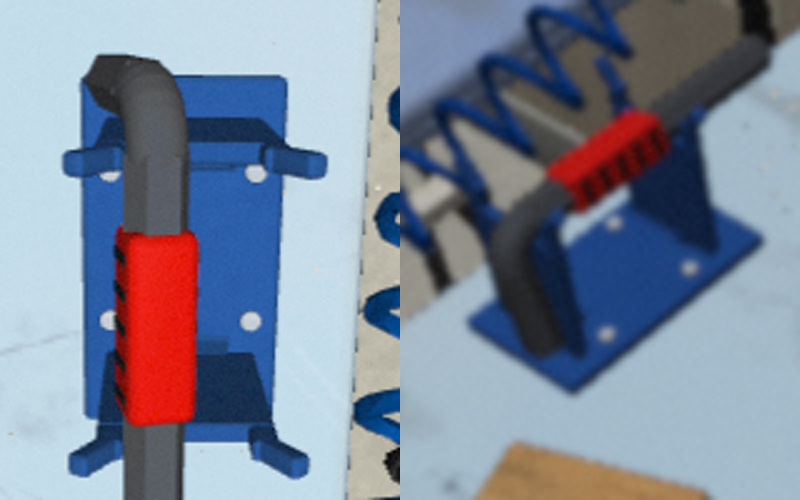

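The sleeve's grooved side is partly visible and the tip sits left of the bend, so the key has rolled only about 75–80° and rests against the slot wall. I'll regrip to square it, re-hang it centred and straight down, and let go again.

```bash
python3 - <<'E'
from h import *
import pickle
w,_=pickle.load(open("w5.pkl","rb"))
a,b=ray(w,(323,212),.11),ray(w,(323,290),.11); print(a.round(4),b.round(4),"len",np.linalg.norm(a-b).round(4))
g=(a+b)[:2]/2; print("grip",g.round(4))
Q=quat(0.)
ctrl.move_to([*g,.17],Q); ctrl.move_linear([*g,.079],vel=.12)
effector.set_gripper(0.); ctrl.pause(.2)
s=observe(); print(s["t"],s["gripper_width"],s["wrist_force"].round(1),s["tcp_pos"].round(4))
ctrl.move_linear([g[0],g[1],.092],vel=.08)
ctrl.move_linear([g[0],.2456,.092],vel=.05)
ctrl.move_linear([g[0],.2456,.081],vel=.04); s=observe(); print(s["tcp_pos"].round(4),s["wrist_force"].round(1))
pickle.dump(g,open("g.pkl","wb"))
c=vision.camera("wrist"); cv2.imwrite("pics/wrist6.png",c["pixels"][:,:,::-1])
E
```

```text
[0.472  0.2373 0.11  ] [0.5382 0.2376 0.11  ] len 0.0662
grip [0.5051 0.2375]
16.8333 0.025691045983752693 [ 1.1 -2.4 -1.6] [0.505  0.2369 0.0788]
[0.5048 0.2454 0.0806] [-0.2 -0.  -4.5]
```

View pics/wrist6.png

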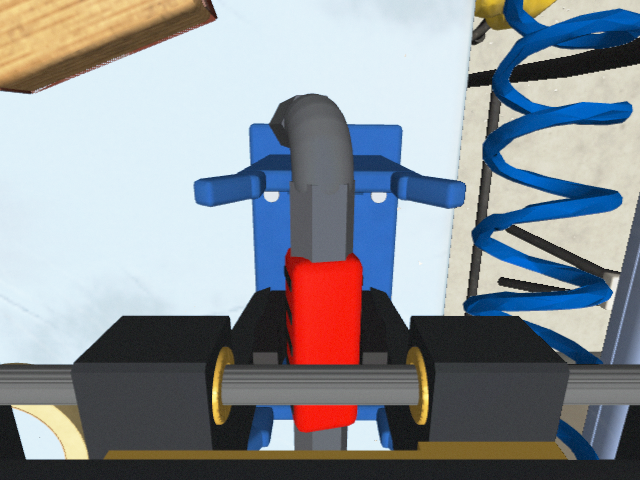

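The wrist view shows the key held with its groove face still slightly visible at (290,320). The 25.7 mm width confirms it is a few degrees short of vertical. I'll roll the hand a little, release at the slot's middle, and check squareness through the width on regrasp.

```bash
python3 - <<'E'
from h import *
import pickle
g=pickle.load(open("g.pkl","rb")); t=.13
z=np.array([0,np.sin(t),-np.cos(t)]); ax=np.array([g[0],.2485,.1005])
ctrl.move_linear(ax+[0,0,.004]+.019*z,rot=quat(0.,t),vel=.05)
ctrl.move_linear(ax+.019*z,vel=.04); s=observe(); print(s["wrist_force"].round(1),s["wrist_torque"].round(2))
effector.set_gripper(.088); ctrl.pause(.3)
ctrl.move_linear(ax-.12*z,vel=.2); ctrl.move_to([g[0],.245,.20],quat(0.)); ctrl.pause(.3)
c=vision.camera("wrist"); pickle.dump(c,open("w7.pkl","wb")); H=hsv(c)
m=(cv2.inRange(H,(0,120,60),(8,255,255))|cv2.inRange(H,(172,120,60),(180,255,255)));m[:,:250]=0;m[:,400:]=0
ys,xs=np.nonzero(m); print("t",observe()["t"],"rows",ys.min(),ys.max())
for r in range(ys.min()+6,ys.max()-4,10):
    q=xs[ys==r]; print(r,q.min(),q.max(),[ray(c,(v,r),.11)[1].round(4) for v in(q.min(),q.max())], c["pixels"][r,q.min()-12:q.min()+10,0].tolist())
k=[ray(c,(324,r),.11)[0].round(4) for r in(ys.min(),ys.max())]; print(k)
# key outline (dark grey) over the blue foot: rows above the sleeve
dk=(H[...,1]<70)&(H[...,2]<130)
for r in range(ys.min()-75,ys.min(),8):
    q=np.nonzero(dk[r,270:380])[0]; print(r,(q.min()+270,q.max()+270) if len(q) else None)
E
```

```text
[-0.5 -0.5 -4.6] [-0.26 -0.05  0.01]
t 21.275 rows 193 290
199 310 346 [np.float64(0.2378), np.float64(0.26)] [47, 46, 42, 46, 43, 41, 46, 47, 46, 45, 42, 64, 128, 190, 211, 222, 229, 234, 236, 236, 237, 236]
209 310 347 [np.float64(0.2378), np.float64(0.2608)] [50, 43, 42, 42, 44, 41, 45, 47, 39, 43, 38, 59, 140, 201, 220, 227, 236, 241, 244, 244, 244, 244]
219 310 346 [np.float64(0.2377), np.float64(0.2603)] [43, 42, 44, 38, 44, 41, 42, 43, 45, 44, 43, 58, 130, 193, 216, 224, 233, 240, 243, 244, 243, 244]
229 310 346 [np.float64(0.2377), np.float64(0.2604)] [46, 43, 44, 43, 43, 45, 40, 47, 42, 39, 39, 50, 115, 185, 208, 222, 231, 238, 242, 243, 243, 242]
239 311 346 [np.float64(0.2383), np.float64(0.2605)] [42, 44, 43, 48, 47, 42, 44, 46, 42, 44, 36, 107, 175, 203, 222, 229, 236, 241, 242, 241, 242, 242]
249 311 346 [np.float64(0.2382), np.float64(0.2607)] [43, 42, 40, 41, 42, 43, 42, 40, 40, 43, 46, 102, 162, 199, 217, 227, 233, 240, 240, 240, 241, 241]
259 310 346 [np.float64(0.2375), np.float64(0.2608)] [27, 21, 26, 24, 20, 22, 24, 23, 16, 25, 23, 22, 79, 145, 189, 211, 224, 233, 240, 240, 239, 240]
269 311 346 [np.float64(0.2381), np.float64(0.2609)] [24, 18, 26, 29, 17, 28, 23, 23, 22, 26, 23, 73, 137, 181, 206, 219, 230, 237, 239, 238, 238, 240]
279 311 346 [np.float64(0.2381), np.float64(0.2611)] [18, 21, 21, 21, 24, 24, 21, 19, 29, 28, 25, 57, 132, 182, 205, 217, 227, 236, 239, 238, 237, 239]
[np.float64(0.472), np.float64(0.5367)]
118 (np.int64(314), np.int64(341))
126 (np.int64(313), np.int64(343))
134 (np.int64(313), np.int64(343))
142 (np.int64(313), np.int64(343))
150 (np.int64(313), np.int64(343))
158 (np.int64(312), np.int64(344))
166 (np.int64(312), np.int64(345))
174 (np.int64(312), np.int64(344))
182 (np.int64(312), np.int64(344))
190 (np.int64(312), np.int64(344))
```

The key now hangs straight down: no groove face is visible, the sleeve is 23–24 mm wide, and the short arm is hidden under the bend. Take it from above and go to the bolt.

```bash
python3 - <<'E'
from h import *
g=[.5044,.2493]
ctrl.move_linear([*g,.12],vel=.2); ctrl.move_linear([*g,.079],vel=.12)
effector.set_gripper(0.); ctrl.pause(.2)
s=observe(); print(s["t"],s["gripper_width"],s["wrist_force"].round(1),s["tcp_pos"].round(4))
ctrl.move_linear([*g,.20],vel=.2)
B=np.array([.5698,-.1593]); a=np.radians(-118); p=B+.075*np.array([np.cos(a),np.sin(a)])
q=ctrl.solve_ik([*p,.20],quat(a)); print(None if q is None else q.round(2))
ctrl.move_to([*p,.20],quat(a))
s=observe(); print(s["t"],s["gripper_width"],s["wrist_force"].round(1),s["wrist_torque"].round(2),s["joint_pos"].round(2))
ctrl.move_linear([*p,.113],vel=.12); ctrl.pause(.2)
s=observe(); print(s["t"],s["tcp_pos"].round(4),s["wrist_force"].round(1),s["wrist_torque"].round(2))
for n in("wrist","scene"): 
    c=vision.camera(n); cv2.imwrite(f"pics/{n}8.png",c["pixels"][:,:,::-1])
    if n=="scene":
        for X in([*B,.056],[*B,.062]): v=c["intrinsics"]@(c["R"]@X+c["t"]); print("expect",v[:2]/v[2])
        H=hsv(c); x0,y0=int(v[0]/v[2]),int(v[1]/v[2]); print(H[y0-24:y0+16:2,x0-22:x0+24:2,2])
E
```

```text
23.5 0.02338275723307596 [-0.2  0.6  0.1] [0.5044 0.2493 0.079 ]
[ 0.48  0.68 -0.27  1.74  0.25  0.75 -0.41]
25.9917 0.02377177022025227 [ 0.2  0.6 -2.9] [-0.06  0.16  0.06] [ 0.48  0.69 -0.27  1.74  0.25  0.75 -0.41]
27.0667 [ 0.5351 -0.2257  0.1138] [-0.2  0.6 -3.8] [-0.08  0.13  0.01]
expect [387.7215048  262.89980712]
expect [388.01929391 260.86802502]
[[ 53  77  54  49  47  47  47  47  39  26  23  30  25  28  44  42  29  22
   22  22  24  23  22]
 [ 49  60  52  47  49  45  45  46  43  53  68 126  91  28  31  45  43  25
   23  23  24  21  22]
 [ 48  50  49  46  46  48  47  46  52  88  96 133 142  38  25  36  45  35
   25  24  24  22  24]
 [ 83  83  48  47  48  48  47  45  45  58  84  94 133  49  24  25  39  46
   34  22  26  32  37]
 [ 50  56  47  46  48  47  47  47  48  49  56  72  95  39  28  26  32  45
   39  31  28  33  28]
 [ 35  45  47  45  45  48  46  49  46  46  46  50  54  22  22  29  26  40
   49  41  28  26  27]
 [ 24  35  48  48  47  45  46  45  47  47  48  46  36  25  30  34  40  44
   47  44  38  32  28]
 [ 22  26  42  48  46  47  47  46  48  47  45  45  46  44  42 
[... 499 characters left out ...]
109 157  70  45  43]
 [144 138  77  23  20  24  40  49  47  45  40  36  29  32  84 105 102  94
   89 118  83  29  29]
 [148 145 122  56  23  25  25  36  38  32  26  23  39  62  93  90  79  66
   59  99  62  22  23]
 [146 146 146  99  36  23  18  25  26  24  26  51  80  88  97 111  47  24
   27  46  27  21  24]
 [150 148 146 145  94  29  21  24  23  22  25  67 104 149 180 143  46  21
   19  24  22  19  49]
 [148 147 146 167 178  62  24  25  20  22  42 139 176 185 148  88  29  20
   17  21  23  18  52]
 [115 130 145 173 195  71  24  24  20  24  38 108 115  97  72  47  31  20
   19  21  21  20  39]
 [198 155 120 148 195 101  33  24  22  23  28  52  53  51  44  46 111  64
   21  21  20  19  39]]
```

```bash
python3 - <<'E'
from h import *
p=observe()["tcp_pos"]
B=np.array([.5698,-.1593]); a=np.radians(-118); p=B+.075*np.array([np.cos(a),np.sin(a)])
for z in(.108,.104,.1,.096,.092,.088,.084,.081):
    ctrl.move_linear([*p,z],vel=.04); s=observe(); f=s["wrist_force"]
    print(z,s["tcp_pos"].round(4),f.round(1),s["wrist_torque"].round(2),s["gripper_width"].round(4))
    if f[2]>14 or np.hypot(f[0],f[1])>20: break
print(s["t"])
E
```

```text
Traceback (most recent call last):
AttributeError: 'float' object has no attribute 'round'
```

```bash
python3 - <<'E'
from h import *
B=np.array([.5698,-.1593]); a=np.radians(-118); p=B+.075*np.array([np.cos(a),np.sin(a)])
for z in(.104,.1,.096,.092,.088,.084,.081):
    ctrl.move_linear([*p,z],vel=.04); s=observe(); f=s["wrist_force"]
    print(z,s["tcp_pos"].round(4),f.round(1),s["wrist_torque"].round(2),round(s["gripper_width"],4))
    if f[2]>14 or np.hypot(f[0],f[1])>20: break
print(s["t"])
E
```

```text
0.104 [ 0.5344 -0.2254  0.1036] [ 0.2 -0.6 -3.5] [-0.1   0.16 -0.01] 0.0236
0.1 [ 0.5345 -0.2254  0.0997] [-0.4 -0.1 -3.7] [-0.11  0.11 -0.04] 0.0234
0.096 [ 0.5348 -0.2255  0.0958] [ 0.5 -0.2 -4.2] [-0.11  0.05 -0.04] 0.0237
0.092 [ 0.5348 -0.2254  0.0918] [ 1.1  0.3 -3.8] [-0.11 -0.09 -0.1 ] 0.0237
0.088 [ 0.5348 -0.2254  0.0878] [ 1.5  0.7 -4.9] [-0.08 -0.13  0.01] 0.0237
0.084 [ 0.5347 -0.2254  0.0838] [ 0.2  1.  -4.6] [-0.13 -0.19 -0.08] 0.0237
0.081 [ 0.5347 -0.2258  0.0813] [ 1.3  0.  -1. ] [-0.07 -0.03 -0.  ] 0.0235
29.1917
```

```bash
cat > turn.py <<'E'
from h import *
B=np.array([.5698,-.1593])
def M(s):
    r=s["tcp_pos"][:2]-B; f=s["wrist_force"]; return s["wrist_torque"][2]+r[0]*f[1]-r[1]*f[0]
def turn(a0,a1,lim,step=.05,z=.0805,r=.075):
    a=a0
    while a>a1:
        a-=step; ctrl.move_linear([*(B+r*np.array([np.cos(a),np.sin(a)])),z],rot=quat(a),vel=.06)
        s=observe(); m=M(s); print(round(a,3),s["tcp_pos"].round(4)[2],s["wrist_force"].round(1),"M",round(m,2),round(s["wrist_torque"][2],2),"w",round(s["gripper_width"],4),"t",round(s["t"],2))
        if abs(m)>lim: break
    return a
E
python3 - <<'E'
from turn import *
ctrl.move_linear([*(B+.075*np.array([np.cos(np.radians(-118)),np.sin(np.radians(-118))])),.0795],vel=.03); s=observe(); print(s["tcp_pos"].round(4),s["wrist_force"].round(1))
turn(np.radians(-118),np.radians(-118)-.6,1.5)
E
```

```text
[ 0.5342 -0.2267  0.0799] [-1.  -3.9  3.9]
-2.109 0.0806 [-0.7 -3.6  0.2] M -0.01 -0.11 w 0.0235 t 29.69
-2.159 0.0806 [-0.8 -3.4  1.1] M 0.04 -0.05 w 0.0234 t 29.94
-2.209 0.0806 [-0.9 -4.4  2.2] M 0.07 -0.07 w 0.0236 t 30.19
-2.259 0.0808 [-1.  -4.9  1.9] M 0.34 0.17 w 0.0237 t 30.44
-2.309 0.0808 [ 0.1 -5.3  1.9] M 0.58 0.32 w 0.0235 t 30.69
-2.359 0.0808 [-0.8 -5.5  2.9] M 0.58 0.34 w 0.0235 t 30.94
-2.409 0.0808 [-0.5 -4.8  1.5] M 0.57 0.33 w 0.0236 t 31.19
-2.459 0.0808 [-0.6 -5.6  2. ] M 0.63 0.34 w 0.0237 t 31.44
-2.509 0.0808 [-1.5 -5.8  3. ] M 0.63 0.35 w 0.0236 t 31.69
-2.559 0.0808 [-1.4 -6.4  2.3] M 0.64 0.3 w 0.0239 t 31.94
-2.609 0.0808 [-1.  -5.3  2.7] M 0.58 0.28 w 0.0237 t 32.19
-2.659 0.0807 [-0.9 -5.7  2.1] M 0.63 0.28 w 0.0238 t 32.44
-2.709 0.0807 [-0.8 -5.7  2.8] M 0.65 0.29 w 0.0238 t 32.69
```

```bash
python3 - <<'E'
from turn import *
a=turn(-2.709,-3.75,1.5); print(a,observe()["joint_pos"].round(2))
E
```

```text
-2.759 0.0807 [-2.8 -5.9  2.1] M 0.62 0.29 w 0.0237 t 32.94
-2.809 0.0807 [-2.4 -5.7  3.2] M 0.56 0.22 w 0.0237 t 33.19
-2.859 0.0807 [-1.3 -6.3  3.1] M 0.65 0.22 w 0.0236 t 33.44
-2.909 0.0806 [-1.2 -5.1  3.1] M 0.52 0.17 w 0.0235 t 33.69
-2.959 0.0806 [-1.9 -6.3  2.3] M 0.7 0.26 w 0.0237 t 33.94
-3.009 0.0806 [-2.6 -5.9  3.4] M 0.68 0.27 w 0.0235 t 34.19
-3.059 0.0806 [-2.  -5.4  3.3] M 0.56 0.17 w 0.0238 t 34.44
-3.109 0.0806 [-1.  -5.9  3.3] M 0.65 0.21 w 0.0235 t 34.69
-3.159 0.0805 [-2.1 -5.   3. ] M 0.52 0.15 w 0.0235 t 34.94
-3.209 0.0805 [-1.2 -6.6  3.3] M 0.63 0.14 w 0.0239 t 35.19
-3.259 0.0805 [-2.7 -5.8  2.6] M 0.65 0.2 w 0.0235 t 35.44
-3.309 0.0805 [-2.  -5.5  2.8] M 0.6 0.17 w 0.0233 t 35.69
-3.359 0.0805 [-2.6 -5.5  2.6] M 0.67 0.22 w 0.0238 t 35.94
-3.409 0.0804 [-3.1 -5.2  3.6] M 0.59 0.15 w 0.0239 t 36.19
-3.459 0.0804 [-2.2 -6.3  3.2] M 0.75 0.25 w 0.0237 t 36.44
-3.509 0.0803 [-2.5 -8.2  1.7] M 1.15 0.51 w 0.0238 t 36.69
-3.559 0.0802 [-1.8 -7.6  1. ] M 1.07 0.49 w 0.0236 t 36.94
-3.609 0.0802 [-3.5 -7.8  1.2] M 1.08 0.45 w 0.0239 t 37.19
-3.659 0.0801 [-4.2 -8.9  0.6] M 1.24 0.51 w 0.0236 t 37.44
-3.709 0.0801 [-2.3 -8.8  0.7] M 1.03 0.38 w 0.0243 t 37.69
-3.759 0.08 [-3.  -7.4  0.2] M 0.76 0.17 w 0.0239 t 37.94
-3.7589999999999963 [ 0.02  0.83  0.2   2.01 -0.44  0.34 -1.61]
```

```bash
python3 - <<'E'
from turn import *
c=vision.camera("wrist"); H=hsv(c); cv2.imwrite("pics/w9.png",c["pixels"][:,:,::-1])
m=(cv2.inRange(H,(0,120,60),(8,255,255))|cv2.inRange(H,(172,120,60),(180,255,255)));m[:,:230]=0;m[:,420:]=0;m[360:]=0
ys,xs=np.nonzero(m); print(ys.min(),ys.max())
for r in range(ys.min()+4,ys.max(),10):
    q=xs[ys==r]; u,v=ray(c,(q.min(),r),.114),ray(c,(q.max(),r),.114); print(r,q.min(),q.max(),((u+v)/2).round(4)[:2],np.linalg.norm(u-v).round(4))
dk=(H[...,1]<70)&(H[...,2]<140)
for r in range(ys.min()-110,ys.min(),10):
    if r<0: continue
    q=np.nonzero(dk[r,230:420])[0]; print("grey",r,(q.min()+230,q.max()+230,len(q)) if len(q) else None)
for X in([*B,.112],[*B,.056]): v=c["intrinsics"]@(c["R"]@X+c["t"]); print("bolt px",(v[:2]/v[2]).round(1))
print(observe()["tcp_pos"].round(4))
E
```

```text
255 359
259 345 349 [ 0.5312 -0.1446] 0.0012
269 283 351 [ 0.5338 -0.1352] 0.021
279 280 352 [ 0.5313 -0.133 ] 0.0224
289 280 352 [ 0.5285 -0.1311] 0.0226
299 281 353 [ 0.5256 -0.1293] 0.0228
309 282 353 [ 0.5226 -0.1275] 0.0226
319 283 353 [ 0.5196 -0.1255] 0.0225
329 284 353 [ 0.5166 -0.1236] 0.0224
339 285 353 [ 0.5135 -0.1216] 0.0222
349 285 354 [ 0.5104 -0.1196] 0.0227
grey 145 (np.int64(242), np.int64(360), 86)
grey 155 (np.int64(233), np.int64(354), 82)
grey 165 (np.int64(279), np.int64(344), 66)
grey 175 (np.int64(280), np.int64(342), 63)
grey 185 (np.int64(280), np.int64(345), 66)
grey 195 (np.int64(279), np.int64(345), 67)
grey 205 (np.int64(235), np.int64(346), 70)
grey 215 (np.int64(245), np.int64(346), 70)
grey 225 (np.int64(282), np.int64(346), 65)
grey 235 (np.int64(283), np.int64(347), 65)
grey 245 (np.int64(284), np.int64(347), 64)
bolt px [312.7 122.3]
bolt px [314.7 123.2]
[ 0.5073 -0.1177  0.08  ]
```

```bash
python3 - <<'E'
from turn import *
im=cv2.imread("pics/w9.png")[:,:,::-1]; H=cv2.cvtColor(np.ascontiguousarray(im),cv2.COLOR_RGB2HSV)
c=vision.camera("wrist")
y=cv2.inRange(H,(20,170,110),(34,255,255)); y[:20]=0; y[230:]=0; y[:,:200]=0; y[:,430:]=0
n,l,st,ce=cv2.connectedComponentsWithStats(y)
for i in range(1,n):
    if st[i,4]>5: P=ray(c,ce[i],.056)[:2]-B; print(st[i].tolist(),P.round(4),"r",np.hypot(*P).round(4),"yaw",np.degrees(np.arctan2(P[1],P[0])).round(1))
for r in range(60,180,6): print(r,im[r,313].tolist(), im[r,290:340:6,0].tolist())
E
```

```text
[327, 70, 15, 20, 179] [ 0.0093 -0.0162] r 0.0187 yaw -60.2
60 [237, 217, 147] [222, 226, 228, 235, 237, 237, 187, 138, 138]
66 [90, 98, 106] [220, 200, 106, 86, 96, 92, 144, 201, 141]
72 [92, 97, 106] [90, 93, 90, 88, 96, 94, 94, 192, 227]
78 [197, 199, 198] [89, 79, 93, 197, 197, 201, 75, 238, 241]
84 [153, 155, 155] [66, 185, 197, 194, 156, 201, 213, 240, 129]
90 [153, 155, 155] [198, 198, 161, 155, 154, 150, 163, 188, 200]
96 [49, 49, 50] [199, 155, 150, 58, 45, 137, 147, 154, 167]
102 [61, 61, 64] [152, 57, 57, 64, 62, 60, 51, 146, 154]
108 [72, 75, 75] [55, 60, 68, 74, 72, 68, 59, 59, 132]
114 [73, 75, 77] [62, 68, 72, 72, 77, 74, 74, 59, 119]
120 [75, 78, 78] [65, 72, 73, 77, 76, 74, 70, 69, 50]
126 [90, 88, 93] [65, 79, 85, 84, 87, 83, 80, 69, 55]
132 [86, 86, 89] [79, 81, 82, 89, 87, 83, 85, 79, 58]
138 [84, 85, 89] [80, 82, 86, 88, 84, 83, 83, 75, 63]
144 [91, 94, 97] [79, 84, 87, 90, 87, 89, 84, 77, 61]
150 [93, 95, 101] [80, 92, 93, 93, 92, 92, 88, 81, 69]
156 [92, 96, 99] [83, 90, 88, 92, 92, 94, 87, 81, 73]
162 [89, 90, 97] [84, 87, 87, 92, 90, 95, 85, 88, 68]
168 [92, 97, 102] [84, 91, 91, 93, 93, 90, 94, 85, 72]
174 [90, 95, 103] [85, 93, 90, 92, 91, 88, 93, 88, 74]
```

The mark moved from +2° to -60°, so the bolt looks tight. But the key is about 27° past a flat and has been forced past the stop, so I'll ease it back until unloaded and recheck.

```bash
cat >> turn.py <<'E'
def back(a0,a1,step=.05,z=.0805,r=.075):
    a=a0
    while a<a1-1e-6:
        a+=step; ctrl.move_linear([*(B+r*np.array([np.cos(a),np.sin(a)])),z],rot=quat(a),vel=.08)
        s=observe(); m=M(s); print(round(a,3),s["wrist_force"].round(1),"M",round(m,2),"t",round(s["t"],2))
        if m<-.35: break
    return a
def look(tag):
    c=vision.camera("wrist"); cv2.imwrite(f"pics/{tag}.png",c["pixels"][:,:,::-1]); H=hsv(c)
    v=c["intrinsics"]@(c["R"]@[*B,.056]+c["t"]); u,w=(v[:2]/v[2]).astype(int)
    y=cv2.inRange(H,(20,170,110),(34,255,255)); k=np.zeros_like(y); cv2.circle(k,(int(u),int(w)),75,255,-1); y&=k
    n,l,st,ce=cv2.connectedComponentsWithStats(y)
    for i in range(1,n):
        if st[i,4]>20: P=ray(c,ce[i],.056)[:2]-B; print("mark",st[i].tolist(),"r",np.hypot(*P).round(4),"yaw",np.degrees(np.arctan2(P[1],P[0])).round(1))
    m=(cv2.inRange(H,(0,120,60),(8,255,255))|cv2.inRange(H,(172,120,60),(180,255,255)));m[:,:230]=0;m[:,420:]=0;m[355:]=0
    ys,xs=np.nonzero(m); R=[r for r in np.unique(ys) if (ys==r).sum()>45]
    Cn=[(ray(c,(xs[ys==r].min(),r),.114)+ray(c,(xs[ys==r].max(),r),.114))/2 for r in (R[3],R[-3])]; d=Cn[1]-Cn[0]
    print("key yaw",np.degrees(np.arctan2(d[1],d[0])).round(1),"offset from bolt axis",np.cross(d[:2],B-Cn[0][:2])/np.linalg.norm(d[:2]))
E
python3 - <<'E'
from turn import *
a=back(-3.759,-3.359); look("w10"); print(a)
E
```

```text
-3.709 [-0.1 -4.2 -2.3] M 0.02 t 38.29
-3.659 [ 2.8 -1.2 -3.4] M -0.54 t 38.54
mark [338, 74, 17, 20, 175] r 0.0187 yaw -59.1
key yaw 149.7 offset from bolt axis 0.0007629337743350428
-3.6590000000000003
```

```bash
python3 - <<'E'
from h import *
for n in("wrist8","w9","w10"):
    im=cv2.imread(f"pics/{n}.png"); H=cv2.cvtColor(im,cv2.COLOR_BGR2HSV)
    m=(cv2.inRange(H,(0,120,60),(8,255,255))|cv2.inRange(H,(172,120,60),(180,255,255)));m[:,:230]=0;m[:,420:]=0;m[355:]=0
    ys,xs=np.nonzero(m); R=[int(r) for r in np.unique(ys) if (ys==r).sum()>45]
    print(n,"sleeve rows",R[0],[(r,int(xs[ys==r].min()),int(xs[ys==r].max())) for r in(R[3],R[0]+40,R[-1])])
    dk=(H[...,1]<70)&(H[...,2]<118)
    print([(r,*(int(v) for v in (np.nonzero(dk[r,260:370])[0][[0,-1]]+260))) for r in range(90,250,20) if dk[r,260:370].any()])
E
```

```text
wrist8 sleeve rows 264 [(267, 285, 354), (304, 284, 354), (354, 286, 353)]
[(90, 288, 350), (110, 277, 361), (130, 277, 362), (150, 285, 353), (170, 289, 350), (190, 287, 352), (210, 287, 352), (230, 288, 351)]
w9 sleeve rows 268 [(271, 282, 351), (308, 282, 353), (354, 286, 354)]
[(90, 271, 357), (110, 264, 365), (130, 264, 365), (150, 271, 357), (170, 280, 342), (190, 279, 345), (210, 271, 346), (230, 283, 346)]
w10 sleeve rows 269 [(272, 285, 355), (309, 284, 355), (354, 285, 353)]
[(90, 281, 366), (110, 273, 369), (130, 272, 369), (150, 280, 366), (170, 290, 352), (190, 287, 354), (210, 289, 353), (230, 289, 352)]
```

The key slipped about 30° in the socket after the bolt hit its stop, and the visible hex corner agrees with that. I'll unload it, lift it out, realign to the flats (mark -59.5°, so key yaw -179.5°), reseat, and do a gentle tightness check.

```bash
python3 - <<'E'
from turn import *
P=lambda a,r=.0765: B+r*np.array([np.cos(a),np.sin(a)])
def go(a,z,v):
    ctrl.move_linear([*P(a),z],rot=quat(a),vel=v); s=observe(); print(round(a,3),z,s["tcp_pos"][2].round(4),s["wrist_force"].round(1),"M",round(M(s),2),"w",round(s["gripper_width"],4),"t",round(s["t"],2)); return s
go(-3.70,.0805,.06)
for z in(.085,.09,.1,.119): go(-3.70,z,.06)
look("w11")
go(-3.41,.119,.1); go(-3.133,.119,.1); 
look("w12")
E
```

```text
-3.7 0.0805 0.0804 [ 4.3 -5.5 -6.2] M 0.44 w 0.0236 t 38.84
-3.7 0.085 0.0839 [  8.1  -7.9 -20. ] M 0.3 w 0.0239 t 39.09
-3.7 0.09 0.0882 [ 10.4  -8.  -27.7] M 0.17 w 0.0237 t 39.34
-3.7 0.1 0.0974 [  9.2  -6.6 -32.2] M 0.06 w 0.0239 t 39.66
-3.7 0.119 0.1152 [  5.9  -4.4 -36.3] M 0.11 w 0.0236 t 40.12
mark [334, 71, 11, 13, 76] r 0.02 yaw -59.5
key yaw 148.4 offset from bolt axis 0.0004930598867179535
-3.41 0.119 0.1156 [  6.6   0.7 -32. ] M -0.49 w 0.0238 t 40.62
-3.133 0.119 0.1158 [  4.5   1.2 -27.6] M -0.47 w 0.0238 t 41.04
mark [347, 76, 9, 11, 58] r 0.0206 yaw -34.6
key yaw 177.8 offset from bolt axis -0.000685030128381946
```

```bash
python3 - <<'E'
from h import *
for n in("wrist8","w10","w11","w12"):
    im=cv2.imread(f"pics/{n}.png"); H=cv2.cvtColor(im,cv2.COLOR_BGR2HSV)
    m=(cv2.inRange(H,(0,120,60),(8,255,255))|cv2.inRange(H,(172,120,60),(180,255,255)));m[:,:230]=0;m[:,420:]=0;m[355:]=0
    ys,xs=np.nonzero(m); R=[int(r) for r in np.unique(ys) if (ys==r).sum()>45]
    print(n,"sleeve rows",R[0],[(r,int(xs[ys==r].min()),int(xs[ys==r].max())) for r in(R[3],R[0]+40,R[-1])])
    dk=(H[...,1]<70)&(H[...,2]<118)
    print([(r,*(int(v) for v in (np.nonzero(dk[r,260:370])[0][[0,-1]]+260))) for r in range(90,270,20) if dk[r,260:370].any()])
s=observe(); print(s["wrist_force"].round(1),s["wrist_torque"].round(2),s["joint_pos"].round(2),s["tcp_pos"].round(4))
E
```

```text
wrist8 sleeve rows 264 [(267, 285, 354), (304, 284, 354), (354, 286, 353)]
[(90, 288, 350), (110, 277, 361), (130, 277, 362), (150, 285, 353), (170, 289, 350), (190, 287, 352), (210, 287, 352), (230, 288, 351), (250, 288, 350)]
w10 sleeve rows 269 [(272, 285, 355), (309, 284, 355), (354, 285, 353)]
[(90, 281, 366), (110, 273, 369), (130, 272, 369), (150, 280, 366), (170, 290, 352), (190, 287, 354), (210, 289, 353), (230, 289, 352), (250, 289, 352)]
w11 sleeve rows 203 [(206, 291, 348), (243, 289, 350), (354, 292, 349)]
[(90, 282, 357), (110, 277, 363), (130, 281, 360), (150, 292, 346), (170, 292, 346), (190, 275, 346), (250, 288, 351)]
w12 sleeve rows 205 [(208, 297, 354), (245, 294, 354), (354, 289, 346)]
[(90, 285, 365), (110, 285, 369), (130, 288, 367), (150, 293, 356), (170, 301, 355), (190, 300, 353), (210, 260, 263), (230, 357, 357), (250, 292, 292)]
[  4.    0.5 -27.3] [ 0.17 -0.87 -0.39] [ 0.17  0.75  0.08  2.   -0.15  0.4  -1.19] [ 0.4915 -0.1567  0.1158]
```

The key jammed on its corners, the hand slid up the sleeve by about 26 mm, and the bolt backed off about 25°. I'll regrasp the sleeve properly and turn clockwise back to the stop, then on over the crest so the hex drops into its next aligned position.

```bash
python3 - <<'E'
from turn import *
P=lambda a,r=.076: B+r*np.array([np.cos(a),np.sin(a)])
a=-3.18
p=observe()["tcp_pos"]; ctrl.move_linear([p[0],p[1],.112],vel=.06)
effector.set_gripper(.06); 
ctrl.move_linear([*P(a),.112],rot=quat(a),vel=.1); look("w13")
ctrl.move_linear([*P(a),.087],vel=.1); s=observe(); print(s["wrist_force"].round(1))
effector.set_gripper(0.); ctrl.pause(.15); s=observe(); print(s["t"],s["gripper_width"],s["wrist_force"].round(1),s["tcp_pos"].round(4)); look("w14")
a=turn(a,-3.58,1.6,step=.08,z=.086,r=.076); look("w15")
E
```

```text
mark [336, 80, 12, 17, 115] r 0.019 yaw -34.5
key yaw 176.8 offset from bolt axis -0.0007278840089100151
[0.4 0.4 0.1]
43.55 0.02342648762338464 [0.3 1.2 1.5] [ 0.4938 -0.1562  0.0871]
mark [338, 73, 14, 18, 145] r 0.0192 yaw -34.6
key yaw 177.4 offset from bolt axis -0.0005486361638965932
-3.26 0.0861 [-2.9 -1.7  2.8] M 0.22 0.07 w 0.0239 t 43.85
-3.34 0.0861 [-3.7 -4.5  3.3] M 0.55 0.16 w 0.0234 t 44.1
-3.42 0.0861 [-3.5 -4.4  3.6] M 0.53 0.14 w 0.0237 t 44.35
-3.5 0.086 [-2.7 -3.9  2.9] M 0.43 0.09 w 0.0239 t 44.6
-3.58 0.086 [-3.6 -3.1  3. ] M 0.47 0.14 w 0.0239 t 44.85
mark [332, 70, 14, 19, 161] r 0.0189 yaw -52.9
key yaw 155.8 offset from bolt axis -0.0001814571408768082
```

```bash
python3 - <<'E'
from turn import *
a=turn(-3.58,-4.05,2.0,step=.06,z=.085,r=.076); look("w16")
E
```

```text
-3.64 0.085 [-4.2 -3.1  5.5] M 0.43 0.07 w 0.0239 t 45.15
-3.7 0.085 [-4.6 -3.   4.7] M 0.59 0.21 w 0.0238 t 45.4
-3.76 0.0846 [-3.9 -1.4  2.2] M 0.25 -0.01 w 0.024 t 45.65
-3.82 0.0845 [-4.3 -1.1  0.6] M 0.05 -0.22 w 0.0235 t 45.9
-3.88 0.0846 [-4.3  0.9 -1.5] M -0.1 -0.27 w 0.0234 t 46.15
-3.94 0.0848 [-4.6  2.9 -1. ] M -0.27 -0.37 w 0.0231 t 46.4
-4.0 0.0849 [-4.1  2.8 -0.6] M -0.29 -0.39 w 0.0237 t 46.65
-4.06 0.0849 [-3.8  3.7  0.7] M -0.23 -0.3 w 0.0237 t 46.9
mark [323, 63, 11, 20, 173] r 0.0187 yaw -60.1
key yaw 127.7 offset from bolt axis 0.0007415324582996474
```

It went over the crest with the mark at -60°, the stop. Move to alignment and press home.

```bash
python3 - <<'E'
from turn import *
a=-4.19; P=B+.0755*np.array([np.cos(a),np.sin(a)])
ctrl.move_linear([*P,.0845],rot=quat(a),vel=.06); s=observe(); print(s["wrist_force"].round(1),"M",round(M(s),2))
for z in(.082,.079,.077):
    ctrl.move_linear([*P,z],vel=.04); s=observe(); print(z,s["tcp_pos"].round(4),s["wrist_force"].round(1),"M",round(M(s),2),round(s["t"],2))
    if s["wrist_force"][2]>12: break
look("w17")
E
```

```text
[-3.5  4.6  1.1] M -0.0
0.082 [ 0.5314 -0.092   0.0822] [-5.3  6.   4.6] M 0.03 47.52
0.079 [ 0.531  -0.0906  0.0793] [-5.7  8.7  7.6] M -0.04 47.77
0.077 [ 0.5306 -0.0896  0.0773] [-7.4 10.2  9.4] M -0.01 48.02
mark [320, 50, 11, 20, 199] r 0.0188 yaw -60.2
key yaw 120.0 offset from bolt axis 0.0011659516505034735
```

Aligned at 120.0° with the mark at -60.2°. Now let go, press on the bar near the bend with closed fingertips to drive it home, and read the height.

```bash
python3 - <<'E'
from turn import *
a=-4.19; u=np.array([np.cos(a),np.sin(a)])
effector.set_gripper(.06); p=observe()["tcp_pos"]
ctrl.move_linear([p[0],p[1],.14],vel=.2); effector.set_gripper(0.)
ctrl.move_linear([*(B+.018*u),.125],vel=.2)
for z in np.arange(.119,.099,-.003):
    ctrl.move_linear([*(B+.018*u),z],vel=.05); s=observe(); print(z.round(4),s["tcp_pos"][2].round(4),s["wrist_force"].round(1),round(s["t"],2))
    if s["wrist_force"][2]>14: break
ctrl.move_linear([*(B+.018*u),.14],vel=.2)
look("w18")
E
```

```text
0.119 0.1187 [0.2 0.4 0.1] 50.88
0.116 0.1159 [ 0.5 -0.6  0.7] 51.13
0.113 0.1128 [-0.   0.1 -0.1] 51.38
0.11 0.1103 [-0.3  0.8  3.1] 51.63
0.107 0.1095 [-4.7  4.1 22.5] 51.88
mark [318, 186, 7, 12, 73] r 0.0188 yaw -60.1Traceback (most recent call last):
  File "<stdin>", line 10, in <module>
  File "turn.py", line 28, in look
    Cn=[(ray(c,(xs[ys==r].min(),r),.114)+ray(c,(xs[ys==r].max(),r),.114))/2 for r in (R[3],R[-3])]; d=Cn[1]-Cn[0]
                                                                                      ~^^^
IndexError: list index out of range
```

The bar top is at 0.110 m (0.1115 expected) and held 22 N without yielding, so the key is home. The mark is at -60°, as it was when loaded against the stop. Retreat, check quickly, and hand in.

```bash
python3 - <<'E'
from turn import *
p=observe()["tcp_pos"]; ctrl.move_linear([p[0],p[1],.22],vel=.25)
ctrl.move_to([.48,-.157,.28],quat(0.)); ctrl.pause(.3)
c=vision.camera("wrist"); H=hsv(c)
v=c["intrinsics"]@(c["R"]@[*B,.056]+c["t"]); u,w=(v[:2]/v[2]).astype(int)
y=cv2.inRange(H,(18,150,100),(35,255,255)); k=np.zeros_like(y); cv2.circle(k,(int(u),int(w)),24,255,-1); q=cv2.findNonZero(y&k)
if q is not None: P=ray(c,q.reshape(-1,2).mean(0),.056)[:2]-B; print("mark",len(q),np.hypot(*P),np.degrees(np.arctan2(P[1],P[0])))
m=(cv2.inRange(H,(0,120,60),(8,255,255))|cv2.inRange(H,(172,120,60),(180,255,255)))
n,l,st,ce=cv2.connectedComponentsWithStats(m)
for i in range(1,n):
    if st[i,4]>300: P=ray(c,ce[i],.108)[:2]-B; print("red",st[i].tolist(),P.round(3),np.hypot(*P).round(4),np.degrees(np.arctan2(P[1],P[0])).round(1))
s=observe(); print(s["t"],s["wrist_force"].round(1))
ctrl.job_done()
E
```

```text
red [40, 0, 116, 63, 3332] [-0.224 -0.162] 0.2767 -144.2
red [359, 238, 75, 58, 2074] [-0.044  0.07 ] 0.0829 122.4
55.575 [-0.   0.4  0.8]
the job is handed in; nothing more can be done
```

I handed the job in at 55.6 s: the bolt looks tight at its stop, and the key is let go and standing fully home in it, but the key slipped in the socket along the way. My last check, from farther off, did not find the bolt's yellow mark; the tightness reading comes from just before the hand backed away.

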